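# Thread the long wooden spoon out of the covered utensil box

## Task

The wooden spoon lies in the long white utensil box, with both of its ends under the two fixed covers, and it is longer than the opening between them. Take the spoon out through the opening, one end first at a slant, and lift it clear above the box; finish while still holding it in the gripper, roughly level and at rest, with all of it a good 10 cm higher than the covers. Do not force the spoon hard against the box, and leave the mug, the corked bottle and the garlic where they stand.

Things in the scene. Friction and masses are not known exactly. Their poses are not given: they have to be found in the camera images.
- utensil_box: Long low white box, fixed, outer 132 (x) x 442 (y) x 68 (z) mm. Origin: centre of its underside; y axis along its length (+y = left), z up. Floor and walls 6 mm thick: inside 120 mm wide, y = -215 to +215 mm, floor at z = 6 mm. Fixed wooden covers over both ends leave a 225 mm long opening in the middle, between the side walls (64 mm high). Empty but for the spoon.
- spoon: Wooden spoon, dark bowl, about 60 g, 313 mm long, loose, flat on the box floor, roughly along the box, bowl to the box's -y end. Origin: mid-length at its underside; x axis from bowl to handle, z up. Bowl (x = -156 to -98 mm) 39 mm wide, 14 high; straight handle (x = -94 to +156) 12 mm square, centre line at y = +3, z = 7 mm. Balances 20 mm from the origin towards the bowl; grip near there from above.
- spoon_handle_end (a point): End of the spoon's handle, on its centre line, 156 mm from the spoon's origin along +x.
- spoon_bowl_end (a point): Tip of the spoon's bowl, 156 mm from the spoon's origin along -x.
- mug: White dotted mug with a handle, 78 x 114 x 93 mm, stands behind the box; origin at the centre of its underside. Bystander.
- oil_bottle: Small glass bottle with a cork, 54 mm wide, 108 mm high, stands behind the box; origin at the centre of its underside. Bystander.
- garlic: Garlic bulb, 48 x 50 x 51 mm, lies behind the box; origin at the centre of its underside. Bystander.
- cover_edge_left (a point): Middle of the inner edge of the left cover (box y = +112.5 mm), at its top (box z = 68 mm). The cover is 6 mm thick and reaches from here to the box's left end; the space under it is 56 mm high.
- cover_edge_right (a point): The same on the right cover (box y = -112.5 mm); the opening lies between the two edges.

How it is judged:
On the way:
1. the spoon slants through the opening: one end is out above the covers while the other end is still inside, under a cover (((z of spoon_bowl_end in the frame of utensil_box above 0.072 m and z of spoon_handle_end in the frame of utensil_box below 0.062 m and y of spoon_handle_end in the frame of utensil_box above 0.1125 m) or (z of spoon_handle_end in the frame of utensil_box above 0.072 m and z of spoon_bowl_end in the frame of utensil_box below 0.062 m and y of spoon_bowl_end in the frame of utensil_box below -0.1125 m))), for 0.1 s.
At the end, for the whole second after the job is handed in: The gripper's fingers hold the spoon (more than 1 N), at rest (under 0.03 m/s), level within 20 degrees, both of its ends at least 80 mm above the top of the covers (148 mm above the worktop), not touching the box (height (world z) of each of spoon_bowl_end, spoon_handle_end above 0.148 m and angle between spoon's own x axis and vertical between 1.22 and 1.92 rad and contact force between the fingers and spoon above 1 N and contact force between spoon and utensil_box below 0.1 N and linear speed of spoon below 0.03 m/s); the arm keeps its last pose, push and grip.
It fails at once if the spoon is forced against the box with more than 40 N (contact force between spoon and utensil_box above 40 N).
It fails at once if a bystander (mug, corked bottle, garlic) is moved more than 30 mm (distance of any of mug, oil_bottle, garlic from where it was at the start of the episode above 0.03 m).
It also fails if it takes over 42 s, if anything falls off the work surface, if the arm or the gripper's body presses on something with over 40 N, if the wrist force passes 120 N, or if a joint passes its speed limit or range.

## Robot

A 6-joint arm with a two-finger parallel gripper is mounted at the origin on a cart in front of the work surface, level with it; the furniture and walls round the work are solid. World frame = base frame: x ahead of the robot, y to its left, z up, the work surface at z = 0. Lengths are in m, angles in rad, forces in N, time in s.
With the tool pointing down it reaches from about 0.325 to 0.85 m from the base axis. Payload 4.4 kg.
Tool frame: the origin (TCP) lies at the very end of the fingers, on their centre line; the grasp point (between the pads) lies 19 mm behind it; z points along the fingers, y is the line along which they close (so a half turn about z gives the same grasp; the last joint's range is limited). The gripper opens to 94 mm and grips with 3 to 60 N. Pads are 16 mm wide; open, the fingers measure 119 mm over their backs; the gripper's body (75 mm by 177 mm) begins 78 mm behind the grasp point.
Start: joints at [-1.262, 0.207, 1.542, -0, 1.393, -0.15], TCP at [0.255, -0.516, 0.205] pointing down, gripper open.
Joint ranges: [-2.73, 2.73], [-0.86, 2.22], [0.23, 2.46], [-1.11, 4.25], [0.08, 2.63], [-2.82, 2.82]. Speed limits (rad/s): [2.79, 2.79, 3.14, 3.14, 3.14, 3.14].

## Interface

Orientations are given as a unit quaternion [w, x, y, z].
In Python, from bench import r gives the robot as it stands.
- The arm moves only by the shell command python3 -m handwheel 'ROWS'. ROWS is JSON, a list that holds one entry, the list of rows, each a list of 5 numbers: the shift along the world's x, y, z in m, then the turn about the world's z in degrees, then the gripper command: -1 is shut, 1 is fully open, values between are in proportion. In form: [[[x, y, z, spin, hand], ...]]. A call has 1 to 8 rows; each row is the pose to reach, as a shift and turn from the pose commanded when the call began; what a row does not reach only later rows make up. A row lasts 1/12 s, in which the tool goes at most 41.7 mm and 7.16 degrees, less where a joint would pass 70% of its speed; a pose out of reach is approached as far as the arm can. A call with a gripper value outside its range is refused whole. The fingers move at their own pace and stop on an object; the grip force is fixed at half the most. Time passes only in rows, so rows that repeat a pose let the fingers close. It gives the time, the measured TCP pose, the force, the opening and the grip force at its end, in the units of the state.
- r.observe(): the state, without advancing time (a new reading comes with each control period).
- r.camera(name): name is "scene" or "top"; returns a dict with "frame" (420x560x3 uint8, blue, green, red), "depth" (420x560 float32, m along the optical axis (not along the pixel's ray), 0 where there is no reading), "K" (3x3 intrinsics, pixels), "world_from_camera" (4x4, takes a point from camera to world coordinates). Camera axes: x right, y down, z forward; pixel columns grow to the right and rows downward; lengths in m; the calibration is good to about 2 mm. A picture is of the moment at which its call begins.
- r.job_done(): hands the job in; it is judged then, once.
Trained networks look in the newest picture that a camera, given by its name, has taken for a name from the list of things; names that differ only in an ending like _2 or _b are one class to them, and where a whole thing is asked for, a point or a joint stands for the part that bears it (a point fixed in the world has none). Each returns a list of dicts, best first, with "p" (0 to 1); they miss things now and then, are a little off and sometimes report something else, mostly with a low value. They report only what shows in the picture. A call takes as long as a camera call.
- r.cut_out(camera, label): "pixels" (420x560 bool, what is visible of it) and "at" ([column, row] in pixels, amid what is visible of it).
The state is a dict: "clock": time; "q": joint angles; "qvel": joint speeds; "joint_torque": joint torques, N m; "ee_pos": TCP position; "tcp_rot": TCP orientation; "contact_force": force on the tool from outside, world axes, zero at the start; "moment": the same for the moment, N m; "width": opening from 0.0 (shut) to 1.0 (fully open); "finger_force": force on a finger pad.
Only numpy, scipy, OpenCV 4.12 (cv2) and the standard library are available. Lean on these libraries where they do the work, as an engineer would, in place of code of your own. Each camera call takes 0.05 s, during which the arm holds its last target. There are 200 camera calls.

## Working session

There is one attempt and no reset: what is moved stays moved. The work goes in short steps, Python scripts to look and compute and a shell command to move; the robot and the scene stay as the last step left them, time stands still between calls to the robot, and variables do not carry over. Pictures are saved under pics/ and viewed, at most 10 in all, crops included, and the job is handed in when it is done.

```bash
mkdir -p pics
cat > h.py <<'E'
import numpy as np, cv2
from bench import r
def pts(c, m):
    v,u=np.nonzero(m&(c["depth"]>0)); d=c["depth"][v,u]
    P=np.linalg.inv(c["K"])@np.vstack([u*d,v*d,d]); T=c["world_from_camera"]
    return (T[:3,:3]@P).T+T[:3,3]
E
python3 - <<'E'
from h import *
for n in ("top","scene"):
    c=r.camera(n); cv2.imwrite(f"pics/{n}0.png",c["frame"])
    for l in ("utensil_box","spoon","mug","oil_bottle","garlic"):
        for d in r.cut_out(n,l)[:1]:
            p=pts(c,d["pixels"]); print(n,l,round(d["p"],2),d["at"],np.round(np.percentile(p,[2,50,98],axis=0),3).tolist())
            if l=="spoon":
                m=p[:,:2].mean(0); w,V=np.linalg.eigh(np.cov((p[:,:2]-m).T)); print(m,V[:,1])
            if l=="utensil_box": 
                q=p[p[:,2]>.05][:,:2].astype(np.float32); print(cv2.minAreaRect(q))
s=r.observe(); print(s)
E
```

```text
top utensil_box 0.76 [324.5, 263.2] [[0.436, -0.291, 0.002], [0.524, -0.081, 0.065], [0.615, 0.126, 0.07]]
((0.526829183101654, -0.08290795981884003), (0.13231506943702698, 0.4428113102912903), 12.035712242126465)
top spoon 0.91 [345.5, 256.4] [[0.519, -0.197, 0.004], [0.541, -0.125, 0.014], [0.568, 0.025, 0.019]]
[ 0.54202517 -0.106184  ] [-0.14644259  0.98921917]
top mug 0.92 [178.7, 152.3] [[0.719, 0.178, 0.004], [0.765, 0.245, 0.048], [0.794, 0.28, 0.093]]
top oil_bottle 0.69 [273.7, 155.7] [[0.725, 0.002, -0.001], [0.739, 0.026, 0.074], [0.77, 0.052, 0.109]]
top garlic 0.93 [334.4, 156.5] [[0.743, -0.123, 0.017], [0.76, -0.101, 0.033], [0.783, -0.08, 0.047]]
scene utensil_box 0.65 [296.5, 259.6] [[0.419, -0.244, 0.005], [0.507, 0.005, 0.049], [0.615, 0.141, 0.07]]
((0.49419087171554565, 0.007627546787261963), (0.274223268032074, 0.5936555862426758), 46.871116638183594)
scene spoon 0.75 [346.3, 238.5] [[0.524, -0.198, 0.01], [0.542, -0.132, 0.015], [0.57, -0.013, 0.02]]
[ 0.54431689 -0.12107131] [-0.18261276  0.98318492]
scene mug 0.8 [138.8, 224.1] [[0.719, 0.179, 0.005], [0.733
[... 267 characters left out ...]
q': array([-1.26248153e+00,  2.06543460e-01,  1.54152503e+00, -3.82054287e-06,
        1.39349669e+00, -1.50550806e-01]), 'qvel': array([-2.54774136e-04, -1.65157782e-04, -1.15548560e-05,  1.78894430e-04,
       -1.09610204e-03, -4.24058113e-04]), 'joint_torque': array([-2.37047861e-04, -3.70636511e+01, -2.81588227e+01,  6.99339621e-02,
        2.79183191e-02, -1.70675361e-05]), 'ee_pos': array([ 0.25464622, -0.51553231,  0.20546692]), 'tcp_rot': array([ 1.38452423e-05,  9.73795470e-01,  2.27425553e-01, -7.91783817e-07]), 'contact_force': array([ 0.27455071, -0.1705136 ,  0.12760338]), 'moment': array([ 0.02731861,  0.01756724, -0.02607874]), 'finger_force': 0.0, 'width': 0.9986142640248898}
```

```bash
python3 -m handwheel --help 2>&1 | head -20
```

```text
invalid input: not JSON, or not a number
```

View pics/top0.png

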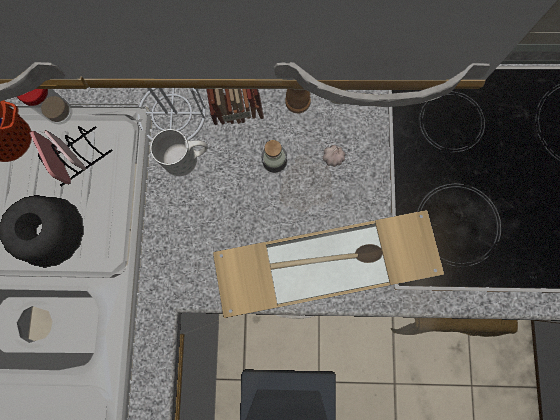

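View pics/scene0.png

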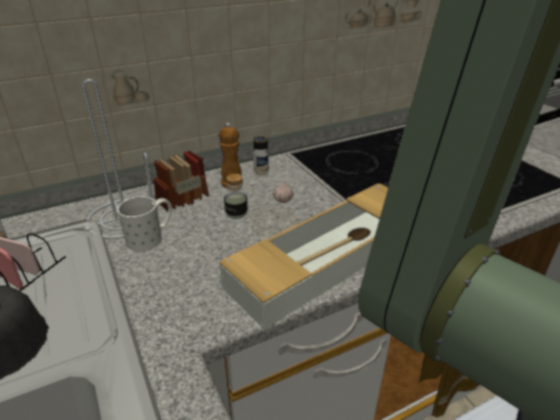

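The top view shows the box at roughly 12° yaw, with the opening between about columns 267 and 389. The bowl is at (370,253), its tip just under the right cover, and the handle runs left under the left cover at (272,266). The scene view agrees, with the bystanders standing behind the box. Next I'll work out the spoon's position in the box frame.

```bash
cat >> h.py <<'E'
C=np.array([.5268,-.0829]); A=np.radians(12.04); U=np.array([-np.sin(A),np.cos(A)]); X=np.array([np.cos(A),np.sin(A)])
def box(p): d=p[:,:2]-C; return np.c_[d@X,d@U,p[:,2]]
E
python3 - <<'E'
from h import *
c=r.camera("top"); 
p=box(pts(c,r.cut_out("top","spoon")[0]["pixels"]))
for y in np.arange(-.125,.125,.01):
    k=p[(p[:,1]>=y)&(p[:,1]<y+.01)]
    if len(k): print(round(y+.005,3),len(k),np.round([k[:,0].min(),k[:,0].max(),np.median(k[:,0]),np.median(k[:,2])],4))
print(p[:,1].min(),p[:,1].max())
q=p[(p[:,1]>-.03)&(p[:,1]<.1)&(p[:,2]<.03)]; f=np.polyfit(q[:,1],q[:,0],1); print("handle line",f,"angle rel box deg",-np.degrees(np.arctan(f[0])))
b=box(pts(c,r.cut_out("top","utensil_box")[0]["pixels"])); h=b[(b[:,2]>.06)&(abs(b[:,0])<.05)]; 
print("cover edges",np.percentile(h[h[:,1]<0][:,1],99),np.percentile(h[h[:,1]>0][:,1],1), np.median(h[:,2]))
E
```

```text
-0.12 41 [-0.0074  0.0165  0.0047  0.0143]
-0.11 75 [-0.0119  0.0227  0.0056  0.0115]
-0.1 92 [-0.0139  0.0246  0.006   0.0106]
-0.09 83 [-0.0134  0.0238  0.0052  0.0105]
-0.08 69 [-0.0115  0.0231  0.0061  0.0111]
-0.07 41 [-0.0053  0.0184  0.0068  0.0145]
-0.06 21 [0.0024 0.0118 0.0073 0.0156]
-0.05 25 [0.0028 0.013  0.0076 0.0159]
-0.04 24 [0.0041 0.014  0.0086 0.0155]
-0.03 24 [0.0047 0.0153 0.0098 0.0156]
-0.02 23 [0.0053 0.0145 0.0102 0.0153]
-0.01 24 [0.0058 0.0165 0.0103 0.0154]
-0.0 25 [0.0065 0.0164 0.0111 0.0154]
0.01 25 [0.0072 0.0179 0.0129 0.0158]
0.02 24 [0.008  0.0184 0.0129 0.0155]
0.03 26 [0.008  0.0192 0.0128 0.0153]
0.04 26 [0.0087 0.02   0.0145 0.0161]
0.05 26 [0.0096 0.0204 0.0148 0.0164]
0.06 28 [0.0096 0.0216 0.0149 0.016 ]
0.07 26 [0.0105 0.0214 0.0156 0.0166]
0.08 27 [0.011  0.023  0.017  0.0158]
0.09 28 [0.0115 0.0233 0.0169 0.0163]
0.1 28 [0.0115 0.0241 0.0171 0.0168]
0.11 27 [0.0125 0.0245 0.0187 0.0167]
-0.1225266205886223 0.1145152034234826
handle line [0.06399348 0.01152734] angle rel box deg -3.6615637444955467
cover edges -0.11260693900778283 0.113970812875831 0.06732384914108192
```

```bash
python3 -m handwheel '[[[0.17,0.27,0,50,-0.15],[0.17,0.27,0,50,-0.15],[0.17,0.27,0,50,-0.15],[0.17,0.27,0,50,-0.15],[0.17,0.27,0,50,-0.15],[0.17,0.27,0,50,-0.15],[0.17,0.27,0,50,-0.15],[0.17,0.27,0,50,-0.15]]]'
python3 -m handwheel '[[[0.112,0.177,-0.05,22,-0.15],[0.112,0.177,-0.05,22,-0.15],[0.112,0.177,-0.05,22,-0.15],[0.112,0.177,-0.05,22,-0.15],[0.112,0.177,-0.05,22,-0.15],[0.112,0.177,-0.05,22,-0.15],[0.112,0.177,-0.05,22,-0.15],[0.112,0.177,-0.05,22,-0.15]]]'
```

```text
clock: 1.42
ee_pos: [0.4259, -0.2424, 0.2057]
tcp_rot: [0.0, 0.785, 0.62, 0.001]
contact_force: [0.8, -0.6, -0.8]
width: 0.47
finger_force: 0.0
clock: 2.08
ee_pos: [0.5365, -0.0686, 0.1554]
tcp_rot: [-0.0, 0.654, 0.757, -0.0]
contact_force: [-0.0, -0.3, -0.2]
width: 0.429
finger_force: 0.0
```

```bash
python3 -m handwheel '[[[0,0,-0.04,0,-0.15],[0,0,-0.08,0,-0.15],[0,0,-0.11,0,-0.15],[0,0,-0.13,0,-0.15],[0,0,-0.14,0,-0.15],[0,0,-0.145,0,-0.15],[0,0,-0.145,0,-0.15],[0,0,-0.145,0,-0.15]]]'
python3 - <<'E'
from h import *
for n in("top","scene"):
    c=r.camera(n); im=c["frame"]
    im=im[190:330,200:460] if n=="top" else im[150:350,180:460]
    cv2.imwrite(f"pics/{n}1.png",cv2.resize(im,None,fx=2.5,fy=2.5))
E
```

```text
clock: 2.75
ee_pos: [0.5379, -0.0697, 0.012]
tcp_rot: [0.001, 0.655, 0.756, 0.001]
contact_force: [-0.7, -0.1, -0.2]
width: 0.421
finger_force: 0.0
```

View pics/scene1.png

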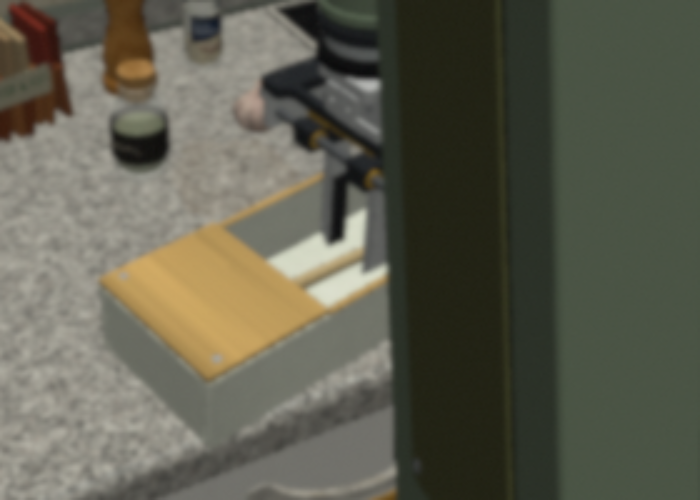

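The fingers straddle the handle inside the box, at about (335,225) and (375,250) in the crop. I'll lower 2 mm more and close.

```bash
python3 -m handwheel '[[[0,0,-0.002,0,-0.15],[0,0,-0.002,0,-0.6],[0,0,-0.002,0,-1],[0,0,-0.002,0,-1],[0,0,-0.002,0,-1],[0,0,-0.002,0,-1],[0,0,-0.002,0,-1],[0,0,-0.002,0,-1]]]'
```

```text
clock: 3.52
ee_pos: [0.5366, -0.0685, 0.0085]
tcp_rot: [-0.0, 0.654, 0.756, -0.0]
contact_force: [-0.4, 0.1, 0.8]
width: 0.126
finger_force: 30.0
```

```bash
python3 -m handwheel '[[[0,0,0.008,0,-1],[0,0,0.015,0,-1],[-0.001,0.005,0.015,0,-1],[-0.002,0.01,0.015,0,-1],[-0.003,0.015,0.015,0,-1],[-0.004,0.019,0.015,0,-1],[-0.004,0.019,0.015,0,-1],[-0.004,0.019,0.015,0,-1]]]'
python3 - <<'E'
from h import *
c=r.camera("top"); cv2.imwrite("pics/top2.png",cv2.resize(c["frame"][190:330,200:460],None,fx=3,fy=3))
d=r.cut_out("top","spoon"); 
for e in d[:2]:
    p=box(pts(c,e["pixels"])); print(e["p"],np.round(np.percentile(p,[1,50,99],axis=0),4))
E
```

```text
clock: 4.18
ee_pos: [0.5323, -0.049, 0.0232]
tcp_rot: [-0.0, 0.654, 0.757, -0.0]
contact_force: [-0.3, 0.0, -1.0]
width: 0.124
finger_force: 30.0
0.64 [[-0.0063 -0.1021  0.0232]
 [ 0.0088 -0.0937  0.0286]
 [ 0.018   0.0893  0.0344]]
0.31 [[0.2163 0.0377 0.0099]
 [0.2294 0.062  0.0756]
 [0.2556 0.0855 0.1094]]
```

View pics/top2.png

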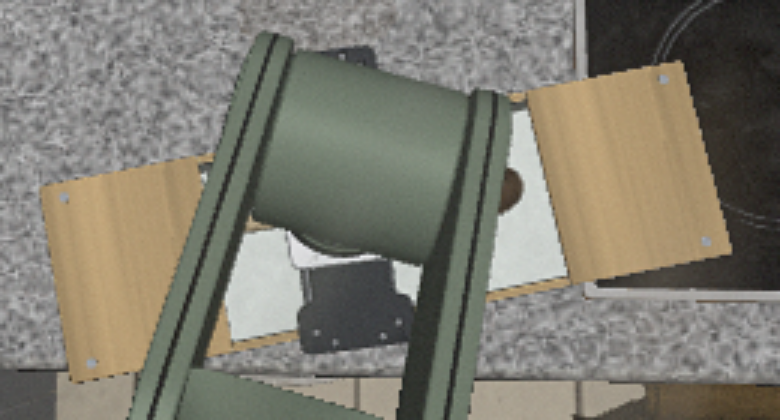

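The bowl tip at (523,188) is now clear of the right cover edge at (545,185), around box y = -0.103. Next I'll lift so the handle meets the left cover and the spoon tilts in the pads.

```bash
python3 -m handwheel '[[[0,0,0.01,0,-1],[0,0,0.02,0,-1],[0,0,0.026,0,-1],[0,0,0.028,0,-1],[0,0,0.030,0,-1],[0,0,0.032,0,-1],[0,0,0.034,0,-1],[0,0,0.036,0,-1]]]'
python3 - <<'E'
from h import *
c=r.camera("top")
for e in r.cut_out("top","spoon")[:1]:
    p=box(pts(c,e["pixels"])); print(e["p"],np.round(np.percentile(p,[1,50,99],axis=0),4))
E
```

```text
clock: 4.95
ee_pos: [0.5327, -0.0497, 0.0594]
tcp_rot: [0.0, 0.654, 0.756, 0.0]
contact_force: [1.5, -0.9, -2.9]
width: 0.121
finger_force: 30.0
0.4 [[-0.0169 -0.1118  0.0043]
 [ 0.0068 -0.0925  0.0733]
 [ 0.0198  0.0883  0.4491]]
```

```bash
python3 -m handwheel '[[[0,0,0.002,0,-1],[0,0,0.004,0,-1],[0,0,0.006,0,-1],[0,0,0.008,0,-1],[0,0,0.01,0,-1],[0,0,0.01,0,-1],[0,0,0.01,0,-1]]]'
cat >> h.py <<'E'
def prof(n="top",name=None):
    c=r.camera(n)
    if name: cv2.imwrite(name,c["frame"])
    for e in r.cut_out(n,"spoon")[:1]:
        p=box(pts(c,e["pixels"])); p=p[(p[:,2]<.4)]; print(n,round(e["p"],2))
        for y in np.arange(-.3,.2,.02):
            k=p[(p[:,1]>=y)&(p[:,1]<y+.02)]
            if len(k)>3: print(round(y+.01,3),len(k),np.round(np.percentile(k[:,2],[10,50,90]),3),np.round(np.median(k[:,0]),3))
E
python3 -c "
from h import *
prof(); prof('scene','pics/scene3.png')"
```

```text
clock: 5.63
ee_pos: [0.5323, -0.0494, 0.0694]
tcp_rot: [-0.0, 0.654, 0.756, -0.0]
contact_force: [0.5, 1.6, -3.0]
width: 0.125
finger_force: 30.0
top 0.55
-0.11 8 [0.006 0.1   0.102] 0.005
-0.09 59 [0.095 0.099 0.103] 0.003
0.07 8 [0.064 0.067 0.07 ] 0.013
0.09 20 [0.064 0.066 0.069] 0.015
scene 0.52
-0.01 51 [0.015 0.084 0.087] 0.01
0.01 22 [0.01  0.033 0.079] 0.06
0.03 18 [0.031 0.073 0.077] 0.019
0.05 63 [0.069 0.073 0.076] 0.012
0.07 62 [0.065 0.069 0.072] 0.013
0.09 51 [0.061 0.065 0.068] 0.014
0.11 15 [0.059 0.063 0.065] 0.014
```

View pics/scene3.png

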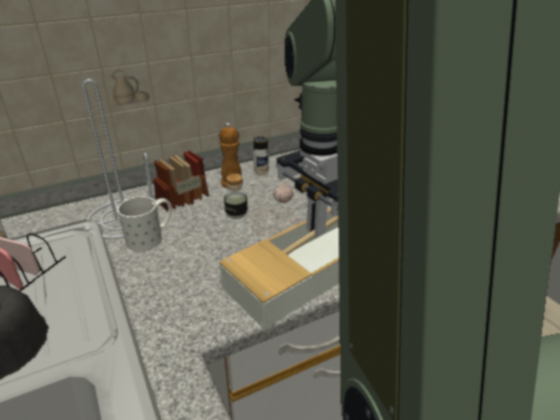

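The spoon slants about 11°: bowl top is near z = 0.10 and the handle passes under the left cover at (275,255). I'll drop 3 mm and slide out along the slant.

```bash
python3 -m handwheel '[[[0,0,-0.003,0,-1],[0.003,-0.015,0,0,-1],[0.007,-0.034,0.004,0,-1],[0.011,-0.052,0.007,0,-1],[0.015,-0.070,0.010,0,-1],[0.019,-0.088,0.014,0,-1],[0.023,-0.106,0.017,0,-1],[0.026,-0.121,0.02,0,-1]]]'
python3 -m handwheel '[[[0,0,0,0,-1],[0,0,0,0,-1]]]'
python3 -c "
from h import *
prof('top','pics/top4.png'); prof('scene')"
```

```text
clock: 6.5
ee_pos: [0.5592, -0.1722, 0.09]
tcp_rot: [0.001, 0.654, 0.756, 0.0]
contact_force: [-0.2, 0.1, -0.6]
width: 0.122
finger_force: 30.0
clock: 6.67
ee_pos: [0.5588, -0.1711, 0.0897]
tcp_rot: [0.0, 0.655, 0.756, 0.0]
contact_force: [-0.5, 0.2, -0.5]
width: 0.124
finger_force: 30.0
top 0.61
-0.07 9 [0.003 0.006 0.092] 0.021
-0.05 83 [0.005 0.087 0.091] 0.017
-0.03 80 [0.006 0.084 0.087] 0.018
-0.01 70 [0.078 0.082 0.084] 0.018
0.01 72 [0.074 0.078 0.08 ] 0.019
0.03 74 [0.068 0.074 0.077] 0.019
0.05 76 [0.036 0.07  0.073] 0.02
0.07 73 [0.006 0.067 0.07 ] 0.02
scene 0.96
-0.05 23 [0.084 0.089 0.091] 0.014
-0.03 50 [0.082 0.086 0.088] 0.014
-0.01 59 [0.077 0.082 0.085] 0.015
0.01 59 [0.073 0.079 0.081] 0.015
0.03 61 [0.07  0.075 0.078] 0.016
0.05 59 [0.067 0.071 0.074] 0.016
0.07 59 [0.063 0.067 0.07 ] 0.017
0.09 5 [0.062 0.064 0.065] 0.018
```

View pics/top4.png

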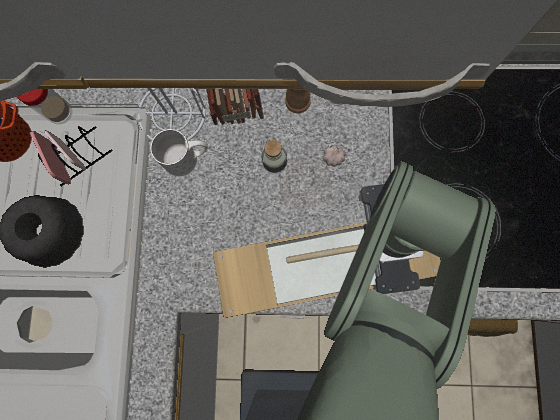

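The handle end, at about (287,260), is now clear of the left cover, and the spoon still slants about 11°. I'll lift straight up.

```bash
python3 -m handwheel '[[[0,0,0.015,0,-1],[0,0,0.035,0,-1],[0,0,0.06,0,-1],[0,0,0.085,0,-1],[0,0,0.11,0,-1],[0,0,0.13,0,-1],[0,0,0.14,0,-1],[0,0,0.14,0,-1]]]'
python3 -m handwheel '[[[0,0,0,0,-1],[0,0,0,0,-1],[0,0,0,0,-1],[0,0,0,0,-1],[0,0,0,0,-1],[0,0,0,0,-1]]]'
python3 -c "
from h import *
prof('top'); prof('scene','pics/scene5.png')"
```

```text
clock: 7.53
ee_pos: [0.5602, -0.1705, 0.2325]
tcp_rot: [0.003, 0.654, 0.757, 0.001]
contact_force: [0.6, 0.4, 0.4]
width: 0.129
finger_force: 30.0
clock: 8.03
ee_pos: [0.5583, -0.1704, 0.2286]
tcp_rot: [-0.001, 0.654, 0.756, -0.0]
contact_force: [0.9, -0.6, -0.6]
width: 0.123
finger_force: 30.0
top 0.88
-0.07 40 [0.228 0.23  0.233] 0.017
-0.05 93 [0.225 0.227 0.23 ] 0.016
-0.03 93 [0.221 0.224 0.227] 0.017
-0.01 89 [0.218 0.221 0.224] 0.018
0.01 96 [0.213 0.217 0.219] 0.018
0.03 97 [0.21  0.213 0.216] 0.019
0.05 92 [0.207 0.209 0.212] 0.019
0.07 90 [0.204 0.206 0.209] 0.02
scene 0.69
-0.21 4 [-0.     0.001  0.005] 0.305
-0.05 31 [0.223 0.228 0.229] 0.013
-0.03 63 [0.219 0.225 0.228] 0.014
-0.01 67 [0.216 0.221 0.224] 0.015
0.01 69 [0.212 0.218 0.221] 0.015
0.03 63 [0.21  0.214 0.217] 0.016
0.05 67 [0.207 0.211 0.214] 0.016
0.07 67 [0.203 0.207 0.21 ] 0.016
```

View pics/scene5.png

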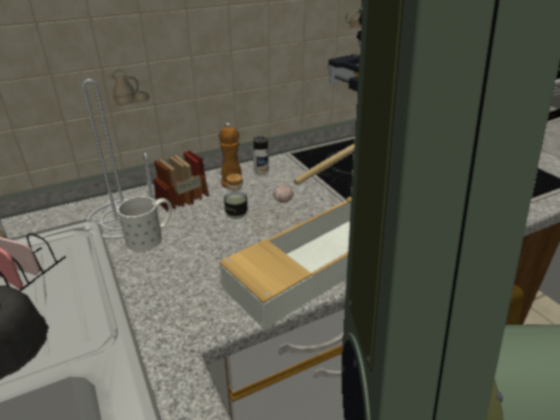

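The spoon hangs in the gripper well above the box, its handle end at (297,181). It is tilted about 10°, its lowest end is at z ≈ 0.198 m, and the bystanders haven't moved.

```bash
python3 -c "
from bench import r
print(r.job_done())"
```

```text
the job is handed in; nothing more can be done
None
```

I took the spoon out at a slant and handed the job in at about 8 s. The gripper still holds it at rest, tilted about 10° with its lowest end near z = 0.198 m (about 13 cm above the covers), and the bystanders look unmoved; no verdict came back.

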